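Fit the collar plate and thread the lamp stem

ROBOT

A 6-joint arm with a two-finger parallel gripper is mounted at the origin on the work surface; the furniture and walls round the work are solid. World frame = base frame: x ahead of the robot, y to its left, z up, the work surface at z = 0. Lengths are in m, angles in degrees, forces in N, time in s.
With the tool pointing down it reaches from about 0.4 to 0.825 m from the base axis. Payload 7 kg.
Tool frame: the origin (TCP) lies on the centre line of the jaws, within the pads' length; the fingertips stand 19 mm ahead of it and the grasp point (between the pads) is the TCP; z points along the fingers, y is the line along which they close (so a half turn about z gives the same grasp; the last joint's range is limited). The gripper opens to 88 mm and grips with 3 to 60 N. Pads are 19 mm wide; open, the fingers measure 130 mm over their backs; the gripper's body (78 mm by 193 mm) begins 47 mm behind the grasp point.
Start: joints at [-55.457, 20.546, 0.682, 0, -70.136, -16.507], TCP at [0.209, -0.642, 0.214] pointing down, gripper open.
Joint ranges: [-176.03, 176.03], [-82.01, 121.73], [-58.28, 71.71], [-173.87, 95.51], [-174.79, -0.11], [-173.66, 173.66]. Speed limits (degrees/s): [136.94, 136.94, 172.46, 180, 180, 180].

INTERFACE

Orientations are given as [roll, pitch, yaw] about the fixed x, y, z axes, in that order (R = Rz(yaw) Ry(pitch) Rx(roll)).
In Python, from plant import * gives the robot as it stands. The module is installed in compiled form; this text tells all that it offers.
- The arm moves only by the tool play_rows, never from a script. Its argument "deltas" is a list of rows, each a list of 6 numbers: the shift along the world's x, y, z scaled (see below), then the turn, a rotation vector about the world's x, y, z scaled (see below). A call has 1 to 10 rows; each row shifts and turns the commanded pose from where the row before left it; what a row does not reach is not made up. The controller multiplies each number of a shift by 800 mm and each number of a turn by 180 degrees. A row lasts 1/10 s, in which the tool goes at most 50 mm and 8.59 degrees, less where a joint would pass 70% of its speed; a pose out of reach is approached as far as the arm can. A call with a number of a shift or a turn outside -1 to 1 is refused whole. A call with a gripper value outside its range is refused whole. "gripper" is the gripper command: -1 is shut, 1 is fully open, values between are in proportion, set as the call begins (left out, the last holds). The fingers move at their own pace and stop on an object; the grip force is fixed at half the most. Time passes only in rows, so rows that do not move let the fingers close. It gives the time, the measured TCP pose, the force, the opening and the grip force at its end, in the units of the state.
- get_obs(): the state, without advancing time (a new reading comes with each control period).
- snapshot(name): name is "scene" or "top" or "wrist"; returns (picture, depth): 420x560x3 uint8, blue, green, red; 420x560 float32, m along the optical axis (not along the pixel's ray), 0 where there is no reading.
- camera_model(name): a dict with "fx", "fy", "cx", "cy" (pixels), "world_to_cam" (4x4, takes a point from world to camera coordinates). Camera axes: x right, y down, z forward; pixel columns grow to the right and rows downward; lengths in m; the calibration is good to about 2 mm. A picture is of the moment at which its call begins: read the wrist's pose just before it. camera_model takes no time and is no camera call; for the wrist camera it gives the pose at the moment of the call.
- close_job(): hands the job in; it is judged then, once.
The state is a dict: "clock": time; "joint_pos": joint angles; "qvel": joint speeds; "tau": joint torques, N m; "tool_pos": TCP position; "orientation": TCP orientation; "force": force on the tool from outside, world axes, zero at the start; "moment": the same for the moment, N m; "opening": finger opening in m; "gripper_force": force on a finger pad.
Only numpy, scipy, OpenCV 4.12 (cv2) and the standard library are available. Lean on these libraries where they do the work, as an engineer would, in place of code of your own. Each camera call takes 0.05 s, during which the arm holds its last target. There are 200 camera calls.

TASK

Put the reading lamp's stand together: set the loose round collar plate into the recess on top of the stand, collar upward, and press it down firmly so that it lies flat. Then take the brass stem out of its block and thread it upright, tapered end first, down through the collar and on through the lower bushing, until its tip hangs about midway in the open gap between the lower bushing and the base board. Finish while still holding the stem there, not resting on the base, ready for the set screw to be tightened; leave the ink bottle, eraser and card case where they are.

Things in the scene. Friction and masses are not known exactly. Their poses are not given: they have to be found in the camera images.
- lamp_stand: Fixed dark wooden stand, 110x110 mm, 100 mm high, on a 130x130x10 mm base board. Origin: centre of its underside, z up. Cheeks at y +-51 mm carry a bridge (z 46 to 56) with the lower bushing and a top shelf (z 86 to 100) whose round recess is 84 mm across, 4 mm deep, with a 50 mm hole in its floor. All on one vertical axis. A brass set screw juts to 47 mm on the -x side at z 51.
- recess_floor (a point): Centre of the recess floor of the stand, 96 mm above the desk, where the centre of the collar plate's underside belongs.
- lower_bushing (a point): Centre of the top mouth of the lower bushing (a brass-flanged round hole 15 mm across, clear through), 58 mm above the desk. The bridge's underside is at 46 mm and the base board's top at 10 mm above the desk: the stem's tip ends midway between, about 28 mm above the desk.
- collar_plate: Loose brass disc, 80 mm across, 6 mm thick, about 0.28 kg, with a collar 26 mm across rising 28 mm above its middle (34 mm over all) and a 14.5 mm bore through both. Starts flat on the desk, collar up; take it by the collar from above. Origin: centre of its underside, z up the collar. About 2 mm side play in the recess, rigid seat; a firm press is 10 to 20 N.
- stem_rest: Fixed dark wooden block 70x70x55 mm with a round hole 13.5 mm across and 45 mm deep in its top, in which the stem stands at the start. Origin: centre of its underside. It may be on either side of the stand, the collar plate on the other.
- lamp_stem: Loose straight brass rod, 12 mm across, 190 mm long, about 0.13 kg, its lowest 8 mm tapered to 7 mm. Starts upright in the block's hole, tapered end down, tip 10 mm above the desk (top at 200 mm). Origin: centre of the tapered tip; z runs along the rod to the plain end. Held about 165 mm from the tip, the fingers stay clear of the collar.
- ink_bottle: Bystander: square dark ink bottle with black cap, 50x50x60 mm, standing; origin at the centre of its underside.
- eraser: Bystander: eraser 20x44x12 mm lying on the desk; origin at the centre of its underside.
- card_case: Bystander: slim silver card case 63x96x9 mm lying flat; origin at the centre of its underside.
There are look-alikes about, which are no part of the job. Of the things that look like the collar_plate, take the one that is farthest to the robot's right at the start.

How it is judged:
By the outcome, as a careful person would: the job done as asked, in the order asked, and still so for the second after the job is handed in, while the arm keeps its last pose, push and grip.
It also fails if it takes over 64 s, if anything falls off the work surface, if the arm or the gripper's body presses on something with over 40 N, if the wrist force passes 120 N, or if a joint passes its speed limit or range.

## Working session

There is one attempt and no reset: what is moved stays moved. The work goes in short steps, Python scripts to look and compute and a tool call to move; the robot and the scene stay as the last step left them, time stands still between calls to the robot, and variables do not carry over. Pictures are saved under pics/ and viewed, at most 10 in all, crops included, and the job is handed in when it is done.

Besides the shell and the picture viewer there is one more tool, called after ">>>" as name(argument=value, ...) on one line, values as JSON. play_rows: Moves the arm, as the interface text tells. Its arguments: {"type":"object","properties":{"deltas":{"type":"array","items":{"type":"array","items":{"type":"number","minimum":-1,"maximum":1}}},"gripper":{"type":"number"}},"required":["deltas"]}

```bash
mkdir -p pics; cat > h.py <<'E'
from plant import *
import numpy as np, cv2
def world(name,depth,u,v,m=None,z=None):
    m=m or camera_model(name); T=np.linalg.inv(m["world_to_cam"])
    r=np.array([(u-m["cx"])/m["fx"],(v-m["cy"])/m["fy"],1.])
    if z is not None:
        d=T[:3,:3]@r; s=(z-T[2,3])/d[2]; return T[:3,3]+s*d
    return T[:3,:3]@(r*depth[int(v),int(u)])+T[:3,3]
E
python3 - <<'E'
from h import *
for n in("top","scene"):
    p,d=snapshot(n); cv2.imwrite(f"pics/{n}0.png",p); np.save(f"{n}0.npy",d); m=camera_model(n); print(n,m["fx"],m["cx"],m["cy"],np.linalg.inv(m["world_to_cam"]).round(3))
o=get_obs();print(o)
E
```

```text
top 402.4274689461711 285.8974126359612 211.67080390407634 [[-0.016 -0.997  0.075  0.425]
 [-1.     0.014 -0.019  0.013]
 [ 0.018 -0.075 -0.997  1.15 ]
 [ 0.     0.     0.     1.   ]]
scene 429.0292172311491 282.44820981149314 204.6329647835721 [[-0.892 -0.223  0.394  0.064]
 [-0.452  0.452 -0.769  0.86 ]
 [-0.007 -0.864 -0.504  0.662]
 [ 0.     0.     0.     1.   ]]
{'clock': 0.1, 'joint_pos': array([-5.54562792e+01,  2.05864416e+01,  6.40106504e-01, -1.87035119e-02,
       -7.01343572e+01, -1.65062030e+01]), 'qvel': array([-0.12506911, -0.140016  ,  0.06179148, -0.02395158, -0.04956639,
       -0.07280973]), 'tau': array([-9.51499460e-04, -5.84161341e+01,  2.93752170e+01,  7.01552957e+00,
        1.01619391e-02, -6.67750646e-05]), 'tool_pos': array([ 0.20884582, -0.64141554,  0.21303161]), 'orientation': array([ 1.79917637e+02, -6.06950522e-03, -1.61968846e+02]), 'force': array([-0.24049139,  0.32505107, -0.93684206]), 'moment': array([ 0.03942723,  0.02962857, -0.03939602]), 'gripper_force': 0.0, 'opening': 0.08771680380200006}
```

View pics/top0.png

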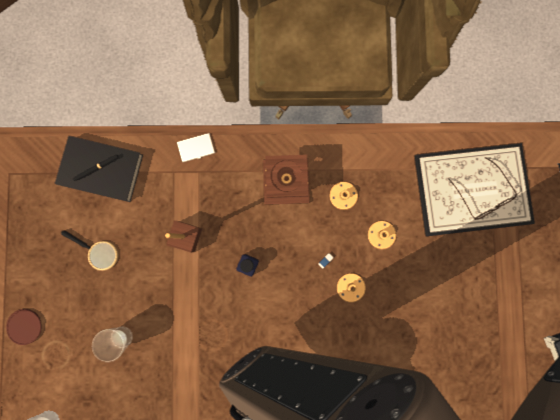

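View pics/scene0.png

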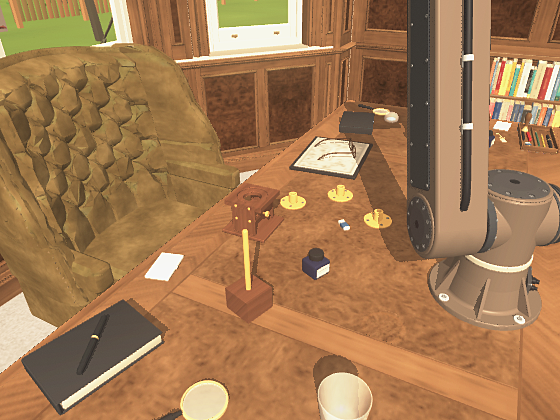

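Top view (+x up, +y left): stand at (286,180), stem block at (182,237), bottle (248,265), eraser (326,261) and card (196,148). Three brass discs could be the collar plate: (344,195), (382,235) and (351,288). The farthest right is (382,235). I'll check it close up, along with the yellow thing at scene (384,112).

```bash
python3 - <<'E'
from h import *
t=cv2.imread("pics/top0.png"); s=cv2.imread("pics/scene0.png")
a=cv2.resize(t[135:315,255:435],(540,540),interpolation=cv2.INTER_CUBIC)
b=cv2.resize(s[90:150,320:420],(250,150),interpolation=cv2.INTER_CUBIC)
c=cv2.resize(t[215:260,150:210],(250,188),interpolation=cv2.INTER_CUBIC)
e=cv2.resize(s[180:245,215:300],(250,191),interpolation=cv2.INTER_CUBIC)
o=np.zeros((540,800,3),np.uint8); o[:,:540]=a;o[:150,545:795]=b;o[155:343,545:795]=c;o[347:538,545:795]=e
cv2.imwrite("pics/c1.png",o)
d=np.load("top0.npy");ds=np.load("scene0.npy")
for n,u,v in(("A",334,195),("B",372,235),("Bc",391,235),("C",340,288),("stand",270,165),("standb",304,198),("stemtop",168,236),("block",190,238),("bottle",249,264),("er",326,261)): print(n,world("top",d,u,v).round(4))
print(world("scene",ds,382,111))
# segmentation of collar tops
P=np.array([[world("top",d,u,v) for u in range(560)] for v in range(420)]);np.save("P.npy",P)
m=np.abs(P[135:315,255:435,2]-.034)<.004
E
```

```text
A [ 0.557  -0.1479  0.0016]
B [ 0.4405 -0.2538  0.0026]
Bc [ 0.4397 -0.3086  0.0016]
C [ 0.2929 -0.1577  0.0065]
stand [0.6279 0.0331 0.0982]
standb [ 0.5487 -0.0609  0.0094]
stemtop [0.4429 0.2727 0.1982]
block [0.4393 0.2523 0.0561]
bottle [0.3671 0.0936 0.0597]
er [ 0.3693 -0.1195  0.0105]
[ 0.5507308  -1.14717833  0.0067037 ]Traceback (most recent call last):
  File "<stdin>", line 13, in <module>
  File "h.py", line 4, in world
    m=m or camera_model(name); T=np.linalg.inv(m["world_to_cam"])
           ~~~~~~~~~~~~^^^^^^
ValueError: time passes only in moves, steps and waits
```

View pics/c1.png

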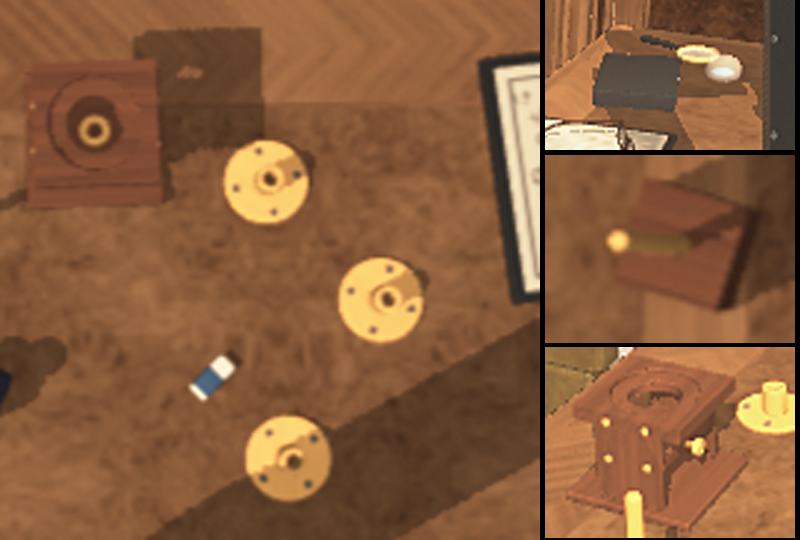

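The crop shows disc B centred at (381.7,234.7) on a flat plate, collar up. The far yellow thing is only a magnifier rim. The stand's recess ring is centred near (286,176) and the stem top is at (167.6,236).

```bash
python3 - <<'E'
from h import *
d=np.load("top0.npy"); m=camera_model("top")
w=lambda u,v,z: world("top",d,u,v,m,z).round(4)
print("B",w(381.7,234.7,.006),w(384.3,234.7,.034)); print("stand",w(286.5,175.7,.1),w(286.6,178.5,.058)); print("stem",w(167.7,235.9,.2))
T=np.linalg.inv(m["world_to_cam"]); v,u=np.mgrid[:420,:560]
C=np.stack([(u-m["cx"])/m["fx"]*d,(v-m["cy"])/m["fy"]*d,d],-1)@T[:3,:3].T+T[:3,3]
def sel(u0,u1,v0,v1,z0,z1):
    q=C[v0:v1,u0:u1].reshape(-1,3); q=q[(q[:,2]>z0)&(q[:,2]<z1)]; return q
for n,a in(("shelf",(258,316,150,210,.092,.106)),("block",(155,215,215,260,.045,.065)),("bottle",(230,265,245,285,.05,.07)),("stemt",(155,180,225,245,.18,.22)),("Bcol",(360,405,215,260,.028,.042))):
    q=sel(*a); print(n,len(q),q.mean(0).round(4)) 
    if len(q)>4: r=cv2.minAreaRect(q[:,:2].astype(np.float32)*1000); print(r)
m=camera_model("wrist"); T=np.linalg.inv(m["world_to_cam"]); print(T.round(3),m["fx"]); 
E
```

```text
B [ 0.4409 -0.2807  0.006 ] [ 0.4404 -0.2808  0.034 ]
stand [ 0.5985 -0.01    0.1   ] [ 0.5977 -0.0111  0.058 ]
stem [0.4431 0.2729 0.2   ]
shelf 1455 [ 0.5992 -0.0084  0.0984]
((599.5747680664062, -8.110881805419922), (110.59823608398438, 111.13902282714844), 1.3309707641601562)
block 629 [0.4451 0.2725 0.0546]
((445.5917053222656, 275.45013427734375), (71.4842758178711, 70.01483154296875), 72.44099426269531)
bottle 142 [0.3643 0.1016 0.0592]
((364.564453125, 101.68618774414062), (32.36778259277344, 32.20274353027344), 88.96742248535156)
stemt 30 [0.4453 0.2736 0.1951]
((445.4289855957031, 274.5693359375), (10.162321090698242, 9.725381851196289), 88.93718719482422)
Bcol 55 [ 0.442  -0.2788  0.0328]
((442.3596496582031, -279.121826171875), (25.34296226501465, 22.27154541015625), 89.31856536865234)
[[-0.309  0.917  0.254  0.141]
 [ 0.951  0.297  0.085 -0.664]
 [ 0.003  0.268 -0.963  0.383]
 [ 0.     0.     0.     1.   ]] 345.1844149351498
```

>>> play_rows(deltas=[[0.0322,0.0501,-0.008,0,0,-0.0111],[0.0322,0.0501,-0.008,0,0,-0.0111],[0.0322,0.0501,-0.008,0,0,-0.0111],[0.0322,0.0501,-0.008,0,0,-0.0111],[0.0322,0.0501,-0.008,0,0,-0.0111],[0.0322,0.0501,-0.008,0,0,-0.0111],[0.0322,0.0501,-0.008,0,0,-0.0111],[0.0322,0.0501,-0.008,0,0,-0.0111],[0.0322,0.0501,-0.008,0,0,-0.0111],[0,0,0,0,0,0]], gripper=1)

```text
clock: 1.1
tool_pos: [0.4429, -0.2771, 0.1554]
orientation: [180.0, -0.0, -179.7]
force: [-0.2, -1.2, -0.5]
opening: 0.0877
gripper_force: 0.0
```

```bash
cat >> h.py <<'E'
def cloud(n,d,m):
    T=np.linalg.inv(m["world_to_cam"]); v,u=np.mgrid[:420,:560]
    return np.stack([(u-m["cx"])/m["fx"]*d,(v-m["cy"])/m["fy"]*d,d],-1)@T[:3,:3].T+T[:3,3]
def st():
    o=get_obs(); print(o["clock"],o["tool_pos"].round(4),o["orientation"].round(2),o["force"].round(1),o["opening"].round(4),o["joint_pos"].round(1)); return o
E
python3 - <<'E'
from h import *
m=camera_model("wrist"); p,d=snapshot("wrist"); st(); cv2.imwrite("pics/w1.png",p)
C=cloud("wrist",d,m); q=C.reshape(-1,3); k=np.hypot(q[:,0]-.441,q[:,1]+.28)<.06
q=q[k&(d.ravel()>0)]
c=q[(q[:,2]>.029)&(q[:,2]<.038)]; print("collar",len(c),c.mean(0), cv2.minEnclosingCircle(c[:,:2].astype(np.float32)*1000))
E
```

```text
Traceback (most recent call last):
  File "h.py", line 13, in st
    o=get_obs(); print(o["clock"],o["tool_pos"].round(4),o["orientation"].round(2),o["force"].round(1),o["opening"].round(4),o["joint_pos"].round(1)); return o
                                                                                                       ^^^^^^^^^^^^^^^^^^
AttributeError: 'float' object has no attribute 'round'
```

```bash
sed -i 's/o\["opening"\].round(4)/round(o["opening"],4)/' h.py
python3 - <<'E'
from h import *
m=camera_model("wrist"); p,d=snapshot("wrist"); st(); cv2.imwrite("pics/w1.png",p)
C=cloud("wrist",d,m); q=C.reshape(-1,3); k=np.hypot(q[:,0]-.441,q[:,1]+.28)<.06
q=q[k&(d.ravel()>0)]
for lo,hi in((.029,.04),(.003,.012)):
    c=q[(q[:,2]>lo)&(q[:,2]<hi)]; print("collar",len(c),c.mean(0), cv2.minEnclosingCircle(c[:,:2].astype(np.float32)*1000))
E
```

```text
1.2 [ 0.4412 -0.2799  0.156 ] [ 1.7999e+02 -5.0000e-02 -1.7977e+02] [-0.6 -0.8  0.3] 0.0874 [-10.9   9.  -23.1  -0.  -57.9 -78.9]
collar 467 [ 0.44318663 -0.27872821  0.03248022] ((443.79681396484375, -278.92523193359375), 13.076858520507812)
collar 4523 [ 0.44155573 -0.27873245  0.00501438] ((443.5813903808594, -278.5926208496094), 39.70998764038086)
```

View pics/w1.png

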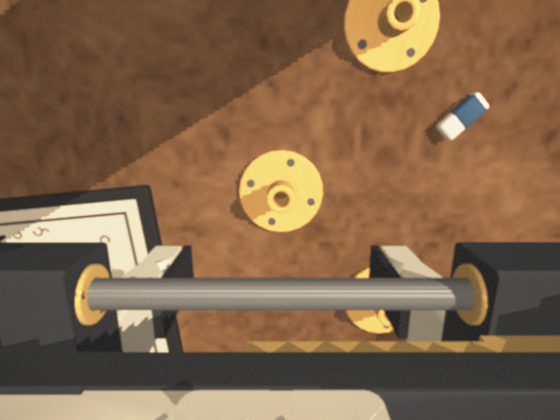

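The disc sits centred between the jaws at (281,190) in the wrist view, and depth puts it at (0.4437,-0.2787). I'll descend and grip.

>>> play_rows(deltas=[[0.003,0.0015,-0.04,0,0,0],[0,0,-0.04,0,0,0],[0,0,-0.04,0,0,0],[0,0,-0.025,0,0,0],[0,0,-0.0125,0,0,0],[0,0,0,0,0,0],[0,0,0,0,0,0]])

```text
clock: 1.9
tool_pos: [0.4435, -0.2806, 0.031]
orientation: [-180.0, 0.0, -180.0]
force: [0.3, 0.2, 0.7]
opening: 0.0875
gripper_force: 0.0
```

>>> play_rows(deltas=[[0,0,0,0,0,0],[0,0,0,0,0,0],[0,0,0,0,0,0],[0,0,0,0,0,0],[0,0,0,0,0,0],[0,0,0,0,0,0],[0,0,0,0,0,0],[0,0,0,0,0,0]], gripper=-1)

```text
clock: 2.7
tool_pos: [0.4432, -0.2799, 0.0302]
orientation: [180.0, -0.0, -179.9]
force: [0.2, 1.3, -1.0]
opening: 0.0292
gripper_force: 0.0
```

>>> play_rows(deltas=[[0,0,0,0,0,0],[0,0,0,0,0,0],[0,0,0,0,0,0],[0,0,0.02,0,0,0],[0,0,0.04,0,0,0],[0,0,0.045,0,0,0],[0,0,0.045,0,0,0],[0,0,0.045,0,0,0],[0,0,0.02,0,0,0],[0,0,0,0,0,0]])

```text
clock: 3.7
tool_pos: [0.4446, -0.2804, 0.2053]
orientation: [-179.9, 0.3, -179.9]
force: [0.2, -0.0, -1.1]
opening: 0.0003
gripper_force: 0.0
```

The gripper closed on nothing. I'll look again.

```bash
python3 - <<'E'
from h import *
m=camera_model("wrist"); p,d=snapshot("wrist"); p2,d2=snapshot("top"); m2=camera_model("top");st()
s,_=snapshot("scene")
o=np.zeros((600,800,3),np.uint8); o[:300,:400]=cv2.resize(p,(400,300)); o[:300,400:]=cv2.resize(p2[140:320,240:480],(400,300)); o[300:,:]=cv2.resize(s[150:270,250:410],(800,600))[:300] if 0 else cv2.resize(s[130:250,240:560],(800,300))
cv2.imwrite("pics/w2.png",o)
for mm,dd in((m,d),(m2,d2)):
  q=cloud("",dd,mm).reshape(-1,3); k=(np.hypot(q[:,0]-.4437,q[:,1]+.2787)<.07)&(dd.ravel()>0); q=q[k]
  for lo,hi in((.025,.04),(.004,.012)):
    c=q[(q[:,2]>lo)&(q[:,2]<hi)]
    if len(c): print(len(c),c.mean(0), cv2.minEnclosingCircle(c[:,:2].astype(np.float32)*1000))
E
```

```text
3.8 [ 0.443  -0.2797  0.2021] [ 1.7998e+02  2.0000e-02 -1.7996e+02] [ 0.3 -0.3 -0.3] 0.0004 [-10.8   6.8 -19.2  -0.  -64.  -79.1]
377 [ 0.44297668 -0.27877468  0.03214419] ((443.6210632324219, -278.7517395019531), 12.90898609161377)
3182 [ 0.4421252  -0.2785816   0.00515419] ((443.5912780761719, -278.6606140136719), 39.55695724487305)
1 [ 0.39702683 -0.3062333   0.00453404] ((397.0268249511719, -306.2333068847656), 9.999999747378752e-05)
```

View pics/w2.png

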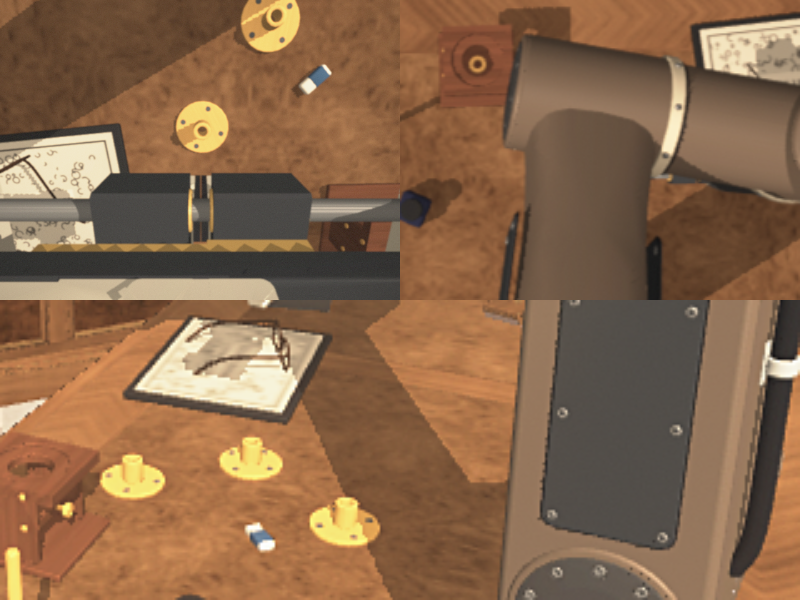

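The disc hasn't moved (0.4436,-0.2787), so the grip probably wasn't established when I lifted. I'll repeat it and watch the grip force.

>>> play_rows(deltas=[[0,0.001,-0.03,0,0,0],[0,0,-0.03,0,0,0],[0,0,-0.03,0,0,0],[0,0,-0.025,0,0,0],[0,0,0,0,0,0],[0,0,0,0,0,0],[0,0,0,0,0,0],[0,0,0,0,0,0],[0,0,0,0,0,0],[0,0,0,0,0,0]], gripper=1)

```text
clock: 4.85
tool_pos: [0.4435, -0.2791, 0.1108]
orientation: [-180.0, 0.1, -179.9]
force: [0.3, -0.2, -1.0]
opening: 0.0748
gripper_force: 0.0
```

>>> play_rows(deltas=[[0,0,-0.04,0,0,0],[0,0,-0.03,0,0,0],[0,0,-0.02,0,0,0],[0,0,-0.011,0,0,0],[0,0,0,0,0,0],[0,0,0,0,0,0]])

```text
clock: 5.45
tool_pos: [0.4437, -0.2793, 0.0301]
orientation: [-180.0, 0.0, -179.9]
force: [-0.1, 0.2, -0.2]
opening: 0.0878
gripper_force: 0.0
```

>>> play_rows(deltas=[[0,0,0,0,0,0],[0,0,0,0,0,0],[0,0,0,0,0,0],[0,0,0,0,0,0],[0,0,0,0,0,0],[0,0,0,0,0,0],[0,0,0,0,0,0],[0,0,0,0,0,0],[0,0,0,0,0,0],[0,0,0,0,0,0]], gripper=-1)

```text
clock: 6.45
tool_pos: [0.4432, -0.2791, 0.0294]
orientation: [180.0, -0.0, -179.9]
force: [0.2, 0.4, 0.4]
opening: 0.0133
gripper_force: 0.0
```

```bash
python3 - <<'E'
from h import *
m=camera_model("wrist"); p,d=snapshot("wrist"); o=st(); s,ds=snapshot("scene"); ms=camera_model("scene")
def pr(m,P): c=m["world_to_cam"]@np.r_[P,1]; return (m["fx"]*c[0]/c[2]+m["cx"],m["fy"]*c[1]/c[2]+m["cy"],c[2])
t=o["tool_pos"]
for q in (t,t+[0,0,-.019],[.4437,-.2787,.034],[.4437,-.2787,.006]): print(np.round(pr(m,q),3),np.round(pr(ms,q),3))
u,v,_=map(int,pr(ms,t)); 
out=np.zeros((420,800,3),np.uint8); out[:,:400]=cv2.resize(p,(400,420))[:, :]; out[:400,400:]=cv2.resize(s[v-50:v+50,u-50:u+50],(400,400),interpolation=cv2.INTER_CUBIC)
cv2.imwrite("pics/w3.png",out)
q=cloud("",d,m).reshape(-1,3); k=(np.hypot(q[:,0]-.4437,q[:,1]+.2787)<.07)&(d.ravel()>0); q=q[k]
for lo,hi in((.025,.04),(.004,.012)):
    c=q[(q[:,2]>lo)&(q[:,2]<hi)]
    if len(c): print(len(c),c.mean(0), cv2.minEnclosingCircle(c[:,:2].astype(np.float32)*1000))
E
```

```text
6.5 [ 0.4432 -0.2791  0.0294] [-180.     -0.   -179.94] [-0.2  0.6  0.3] 0.0093 [-10.7  17.9 -31.4   0.  -40.8 -79.2]
[2.80468e+02 2.51862e+02 1.83000e-01] [340.585 187.529   1.344]
[2.80443e+02 2.39169e+02 2.01000e-01] [340.215 192.851   1.353]
[2.81242e+02 2.56199e+02 1.78000e-01] [340.48  186.258   1.341]
[2.81104e+02 2.37326e+02 2.05000e-01] [339.937 194.101   1.356]
1041 [ 0.44155634 -0.27900641  0.03131065] ((443.35003662109375, -278.8475646972656), 12.930330276489258)
6531 [ 0.42761443 -0.27862422  0.0051773 ] ((441.6134948730469, -278.9315490722656), 39.33220291137695)
```

View pics/w3.png

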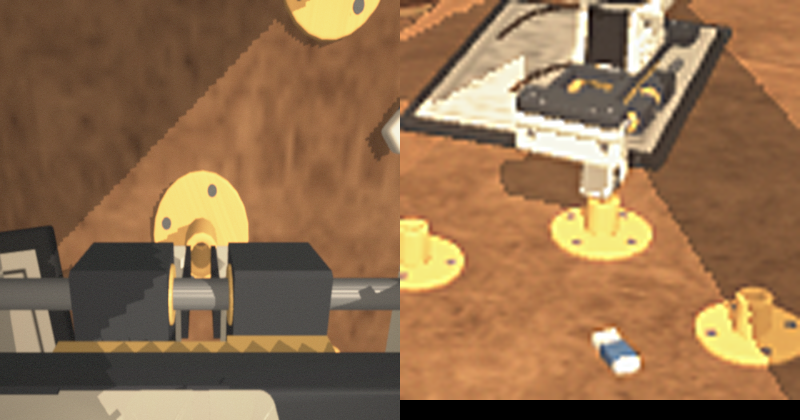

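The scene crop shows the fingertips level with the collar top, although the TCP reads z=0.029. I'll measure the actual tip height from scene depth.

```bash
python3 - <<'E'
from h import *
s,ds=snapshot("scene"); ms=camera_model("scene"); o=st()
C=cloud("",ds,ms)
u,v=340,187
np.set_printoptions(linewidth=200)
for r in range(v-26,v+14,2): print(r,[ "%d,%d,%d"%tuple(((C[r,c]-[.4432,-.2791,0])*1000).round()) for c in range(u-8,u+10,4)], s[r,u])
E
```

```text
6.6 [ 0.4432 -0.2791  0.0295] [-180.      0.   -179.94] [ 0.   0.6 -0.1] 0.0027 [-10.7  17.9 -31.4   0.  -40.8 -79.2]
161 ['4,80,152', '-7,77,153', '-17,72,153', '-25,62,151', '-24,20,133'] [ 87  96 104]
163 ['0,91,151', '-11,89,153', '-20,82,152', '-30,76,151', '-29,35,134'] [ 86  95 104]
165 ['-3,98,149', '-14,96,150', '-25,94,151', '-36,91,152', '-31,40,130'] [ 89  99 107]
167 ['-2,94,140', '-14,95,143', '-26,97,147', '-37,94,148', '-30,35,121'] [75 83 93]
169 ['-2,93,134', '-14,95,138', '-26,94,139', '-38,96,143', '-31,35,115'] [133 176 206]
171 ['-1,91,126', '-12,87,127', '-26,94,133', '-38,94,136', '30,-158,12'] [238 255 255]
173 ['-2,93,121', '-14,91,123', '-25,88,124', '-36,88,126', '24,-139,14'] [109 124 143]
175 ['0,86,111', '-13,88,115', '-25,90,118', '-36,87,120', '19,-128,12'] [239 255 255]
177 ['70,-111,1', '10,21,73', '-25,88,111', '-38,92,116', '18,-124,7'] [238 252 250]
179 ['64,-94,2', '10,19,66', '-2,18,68', '-8,-3,60', '15,-119,2'] [142 180 210]
181 ['59,-81,2', '8,23,61', '-4,21,63', '-8,-4,53', '10,-105,2'] [144 182 207]
183 ['53,-67,2', '9,21,53', '-3,19,55', '16,-80,4', '5,-89,3'] [142 181 207]
185 ['49,-58,0', '37,-62,0', '-3,17,47', '14,-75,0', '0,-74,4'] [159 195 217]
187 ['44,-44,0', '32,-49,1', '4,-7,27', '-11,0,34', '-3,-68,0'] [ 77 155 228]
189 ['36,-22,5', '12,8,25', '-3,13,31', '-12,1,27', '-7,-55,0'] [126 238 248]
191 ['30,-7,7', '12,6,17', '-4,15,25', '-11,-2,19', '-18,-23,10'] [126 235 247]
193 ['24,10,9', '10,10,13', '-3,11,16', '-9,-10,7', '-21,-16,7'] [125 235 247]
195 ['22,13,4', '9,13,7', '-4,11,9', '-14,3,8', '-24,-6,6'] [129 239 247]
197 ['16,29,6', '4,26,7', '-8,24,9', '-18,15,7', '-29,9,7'] [128 237 247]
199 ['12,40,6', '-1,41,9', '-12,33,8', '-22,27,7', '-33,20,7'] [126 238 247]
```

Measured against the scene depth, the real fingertips are at about z=0.042 when the TCP reads 0.0295, so they sit about 30 mm higher than stated. x and y agree. I'll open and go about 29 mm lower in small steps, watching the force.

>>> play_rows(deltas=[[0,0,0,0,0,0],[0,0,0,0,0,0],[0,0,0,0,0,0],[0,0,0,0,0,0],[0,0,0,0,0,0],[0,0,0,0,0,0],[0,0,0,0,0,0],[0,0,-0.01,0,0,0],[0,0,-0.01,0,0,0],[0,0,-0.005,0,0,0]], gripper=0.2)

```text
clock: 7.6
tool_pos: [0.4425, -0.2789, 0.0082]
orientation: [180.0, -0.1, -180.0]
force: [-0.8, 0.4, -0.6]
opening: 0.0525
gripper_force: 0.0
```

>>> play_rows(deltas=[[0,0,-0.006,0,0,0],[0,0,-0.005,0,0,0],[0,0,0,0,0,0]])

```text
clock: 7.9
tool_pos: [0.4428, -0.279, -0.0]
orientation: [180.0, -0.1, -179.9]
force: [0.6, 1.0, 0.0]
opening: 0.0528
gripper_force: 0.0
```

>>> play_rows(deltas=[[0,0,0,0,0,0],[0,0,0,0,0,0],[0,0,0,0,0,0],[0,0,0,0,0,0],[0,0,0,0,0,0],[0,0,0,0,0,0]], gripper=-1)

```text
clock: 8.5
tool_pos: [0.4434, -0.2791, 0.0009]
orientation: [-180.0, 0.0, -179.9]
force: [-0.7, 1.9, 2.7]
opening: 0.0252
gripper_force: 30.0
```

Gripped: 25 mm opening at 30 N. The plate's underside is now at z=0 with the TCP reading 0.001. I'll lift and carry it to the stand.

>>> play_rows(deltas=[[0,0,0.01,0,0,0],[0,0,0.02,0,0,0],[0,0,0.03,0,0,0],[0,0,0.04,0,0,0],[0,0,0.04,0,0,0],[0,0,0.03,0,0,0],[0,0,0.01,0,0,0],[0,0,0,0,0,0]])

```text
clock: 9.3
tool_pos: [0.4435, -0.2791, 0.1454]
orientation: [-180.0, 0.1, -180.0]
force: [-0.2, -0.1, -3.5]
opening: 0.0253
gripper_force: 30.0
```

>>> play_rows(deltas=[[0.0125,0.0216,0,0,0,0],[0.025,0.0432,0,0,0,0],[0.025,0.0432,0,0,0,0],[0.025,0.0432,0,0,0,0],[0.025,0.0432,0,0,0,0],[0.025,0.0432,0,0,0,0],[0.025,0.0432,0,0,0,0],[0.0125,0.0216,0,0,0,0],[0.0,0.0,0,0,0,0],[0.0,0.0,0,0,0,0]])

```text
clock: 10.3
tool_pos: [0.5821, -0.0371, 0.1428]
orientation: [-180.0, -0.2, -179.9]
force: [0.4, 0.2, -4.3]
opening: 0.0256
gripper_force: 30.0
```

```bash
python3 - <<'E'
from h import *
o=st()
m=camera_model("wrist"); p,d=snapshot("wrist")
s,ds=snapshot("scene"); t,dt=snapshot("top")
out=np.zeros((420,800,3),np.uint8); out[:,:400]=cv2.resize(p,(400,420)); out[:,400:]=cv2.resize(s[140:245,190:290],(400,420),interpolation=cv2.INTER_CUBIC)
cv2.imwrite("pics/w4.png",out)
q=cloud("",d,m).reshape(-1,3); q=q[d.ravel()>0]; k=(np.abs(q[:,0]-.6)<.08)&(np.abs(q[:,1]+.01)<.08); q=q[k]
for lo,hi in((.09,.105),(.125,.148),(.15,.18)):
    c=q[(q[:,2]>lo)&(q[:,2]<hi)]
    if len(c): print(len(c),c.mean(0).round(4), c.min(0).round(4),c.max(0).round(4),cv2.minEnclosingCircle(c[:,:2].astype(np.float32)*1000))
E
```

```text
10.3 [ 0.5821 -0.0371  0.1428] [-179.97   -0.2  -179.91] [ 0.4  0.2 -4.3] 0.0256 [  15.5   15.3  -16.6   -0.   -58.2 -105.4]
6802 [0.5685 0.0099 0.0979] [ 0.5448 -0.0636  0.09  ] [0.6576 0.0472 0.1011] ((599.7925415039062, -7.6718034744262695), 76.71748352050781)
7724 [ 0.5656 -0.037   0.1467] [ 0.5426 -0.0754  0.142 ] [0.6222 0.0021 0.148 ] ((582.443603515625, -36.960994720458984), 39.991432189941406)
3329 [ 0.5744 -0.0371  0.1677] [ 0.5693 -0.0652  0.15  ] [ 0.5903 -0.009   0.18  ] ((571.84814453125, -37.1229133605957), 28.094663619995117)
```

View pics/w4.png

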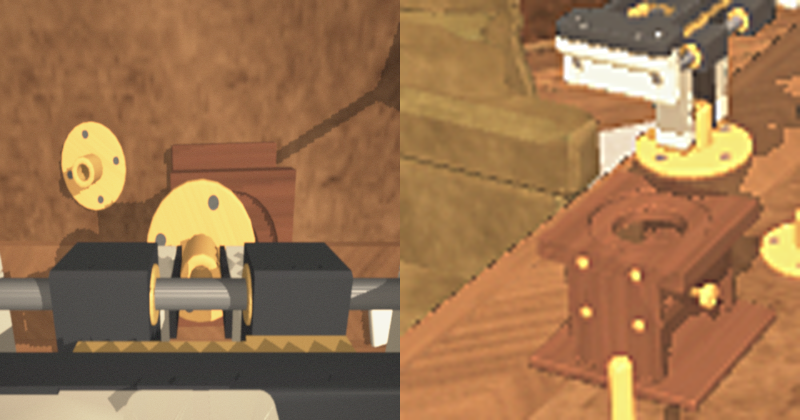

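The plate is held level with its centre at the TCP (0.582,-0.037). The move was clipped by joint speed. The stand's centre is (0.600,-0.008).

>>> play_rows(deltas=[[0.0112,0.0182,0,0,0,0],[0.0112,0.0182,0,0,0,0],[0,0,-0.015,0,0,0],[0,0,-0.015,0,0,0],[0,0,-0.01,0,0,0],[0,0,0,0,0,0],[0,0,0,0,0,0]])

```text
clock: 11.15
tool_pos: [0.601, -0.0084, 0.1124]
orientation: [-180.0, -0.0, -180.0]
force: [-0.0, 0.1, -3.7]
opening: 0.0255
gripper_force: 30.0
```

```bash
python3 - <<'E'
from h import *
o=st()
m=camera_model("wrist"); p,d=snapshot("wrist")
q=cloud("",d,m).reshape(-1,3); q=q[d.ravel()>0]; k=(np.abs(q[:,0]-.6)<.08)&(np.abs(q[:,1]+.01)<.08); q=q[k]
for lo,hi in((.09,.1025),(.112,.119)):
    c=q[(q[:,2]>lo)&(q[:,2]<hi)]
    if len(c): print(len(c),np.percentile(c,[.3,50,99.7],axis=0).round(4).tolist(),cv2.minEnclosingCircle(c[:,:2].astype(np.float32)*1000))
h=np.histogram(q[:,2],bins=np.arange(.09,.15,.002)); print(h[0])
E
```

```text
11.15 [ 0.601  -0.0084  0.1124] [-1.7998e+02 -4.0000e-02 -1.7996e+02] [-0.   0.1 -3.7] 0.0255 [  17.8   18.4  -16.6    0.   -55.  -107.8]
13103 [[0.5453, -0.0631, 0.0915], [0.5623, -0.0068, 0.0988], [0.6557, 0.0466, 0.1006]] ((589.5150146484375, -8.035216331481934), 69.93704986572266)
8040 [[0.562, -0.0453, 0.1131], [0.5818, -0.0081, 0.1164], [0.6398, 0.0286, 0.1186]] ((601.3282470703125, -8.462032318115234), 40.03097915649414)
[   55   139  1157  1006 10196   550     0     0     0     0    11    77
  2066  5772   175    94   120   139   152   179   206   220   211   199
   213   239   563   611   117]
```

Plate and stand centres agree within 1 mm. I'll lower gently.

>>> play_rows(deltas=[[-0.0008,0,-0.005,0,0,0],[0,0,-0.005,0,0,0],[0,0,-0.005,0,0,0],[0,0,0,0,0,0]])

```text
clock: 11.6
tool_pos: [0.6, -0.0082, 0.1]
orientation: [-180.0, -0.1, -180.0]
force: [-0.3, 0.1, -3.9]
opening: 0.0255
gripper_force: 30.0
```

>>> play_rows(deltas=[[0,0,-0.002,0,0,0],[0,0,-0.002,0,0,0],[0,0,0,0,0,0]])

```text
clock: 11.9
tool_pos: [0.6004, -0.0081, 0.0973]
orientation: [-180.0, -0.0, -179.9]
force: [-0.1, 0.6, -4.0]
opening: 0.0253
gripper_force: 30.0
```

>>> play_rows(deltas=[[0,0,-0.001,0,0,0],[0,0,-0.001,0,0,0],[0,0,0,0,0,0]])

```text
clock: 12.2
tool_pos: [0.6006, -0.0081, 0.0968]
orientation: [-180.0, 0.0, -179.9]
force: [-2.8, 0.3, 5.4]
opening: 0.0253
gripper_force: 30.0
```

>>> play_rows(deltas=[[0,0,-0.001,0,0,0],[0,0,0,0,0,0]])

```text
clock: 12.4
tool_pos: [0.6007, -0.0081, 0.0968]
orientation: [-180.0, 0.1, -179.9]
force: [-5.4, 1.5, 9.8]
opening: 0.0255
gripper_force: 30.0
```

>>> play_rows(deltas=[[-0.0006,0,-0.001,0,0,0],[0,0,0,0,0,0],[0,0,0,0,0,0]])

```text
clock: 12.7
tool_pos: [0.6007, -0.0081, 0.0968]
orientation: [-180.0, 0.1, -179.9]
force: [-6.7, 1.7, 15.1]
opening: 0.0255
gripper_force: 30.0
```

Pressed at about 15 N. I'll relieve the push, release and rise.

>>> play_rows(deltas=[[0.0006,0,0.003,0,0,0],[0,0,0,0,0,0]])

```text
clock: 12.9
tool_pos: [0.6008, -0.0079, 0.0969]
orientation: [180.0, 0.0, -179.9]
force: [-0.4, -0.6, -3.6]
opening: 0.0256
gripper_force: 30.0
```

>>> play_rows(deltas=[[0,0,0,0,0,0],[0,0,0,0,0,0],[0,0,0,0,0,0],[0,0,0,0,0,0],[0,0,0,0,0,0],[0,0,0.02,0,0,0],[0,0,0.04,0,0,0],[0,0,0.04,0,0,0],[0,0,0.02,0,0,0],[0,0,0,0,0,0]], gripper=0.2)

```text
clock: 13.9
tool_pos: [0.6021, -0.0078, 0.1958]
orientation: [179.9, 0.3, -179.9]
force: [0.1, 0.4, -0.2]
opening: 0.0528
gripper_force: 0.0
```

```bash
cat > plate.py <<'E'
from h import *
o=st()
m=camera_model("wrist"); p,d=snapshot("wrist"); cv2.imwrite("pics/w5.png",p)
Q=cloud("",d,m).reshape(-1,3); Q=Q[d.ravel()>0]; r=np.hypot(Q[:,0]-.6005,Q[:,1]+.0083)
c=Q[(r>.018)&(r<.038)&(abs(Q[:,2]-.101)<.006)]
A=np.c_[c[:,:2]-[.6005,-.0083],np.ones(len(c))]; print("tilt deg,z",np.degrees(np.linalg.lstsq(A,c[:,2],rcond=None)[0][:2]),c[:,2].mean(),len(c))
c=Q[(r<.03)&(abs(Q[:,2]-.13)<.005)]; print("collar",c.mean(0),cv2.minEnclosingCircle(c[:,:2].astype(np.float32)*1000))
c=Q[(r>.045)&(abs(Q[:,2]-.1)<.004)]; print("shelf",np.percentile(c,[.3,50,99.7],axis=0).round(4).tolist())
E
python3 plate.py
```

```text
13.9 [ 0.6021 -0.0078  0.1958] [ 179.95    0.3  -179.93] [ 0.1  0.4 -0.2] 0.0528 [  17.9   14.3  -10.7    0.   -64.8 -107.8]
tilt deg,z [0.00383913 0.03771556] 0.10097574739431499 5281
collar [ 0.6004235  -0.0079235   0.12843344] ((601.1798706054688, -8.093796730041504), 13.133132934570312)
shelf [[0.5457, -0.063, 0.0969], [0.5819, -0.0047, 0.0989], [0.6561, 0.0474, 0.1007]]
```

The plate lies flat (tilt about 0.04°), with the collar axis at (0.601,-0.008). Next is the stem at about (0.4445,0.274).

>>> play_rows(deltas=[[0,0.01,0.02,0,0,0],[-0.015,0.027,0.016,0,0,0],[-0.0164,0.0294,0,0,0,0],[-0.0164,0.0294,0,0,0,0],[-0.0164,0.0294,0,0,0,0],[-0.0164,0.0294,0,0,0,0],[-0.0164,0.0294,0,0,0,0],[-0.0164,0.0294,0,0,0,0],[-0.0164,0.0294,0,0,0,0],[-0.0164,0.0294,0,0,0,0]])

```text
clock: 14.95
tool_pos: [0.4823, 0.2102, 0.2201]
orientation: [-179.9, -0.1, -180.0]
force: [1.4, 0.8, 0.6]
opening: 0.052
gripper_force: 0.0
```

>>> play_rows(deltas=[[-0.0164,0.0294,0,0,0,0],[-0.0164,0.0294,0,0,0,0],[-0.0164,0.0228,0,0,0,0],[0,0,0,0,0,0],[0,0,0,0,0,0]])

```text
clock: 15.45
tool_pos: [0.4435, 0.2749, 0.2204]
orientation: [-179.9, -0.1, -179.9]
force: [-0.3, -0.6, 0.1]
opening: 0.0528
gripper_force: 0.0
```

```bash
python3 - <<'E'
from h import *
o=st()
m=camera_model("wrist"); p,d=snapshot("wrist")
cv2.imwrite("pics/w6.png",p)
Q=cloud("",d,m).reshape(-1,3); Q=Q[d.ravel()>0]; r=np.hypot(Q[:,0]-.4445,Q[:,1]-.274); Q=Q[r<.06]
for lo,hi in((.1,.13),(.14,.17),(.17,.19),(.195,.204)):
    c=Q[(Q[:,2]>lo)&(Q[:,2]<hi)]; c=c[np.hypot(c[:,0]-.4445,c[:,1]-.274)<.02]
    if len(c): print(lo,len(c),c.mean(0).round(4),cv2.minEnclosingCircle(c[:,:2].astype(np.float32)*1000),np.percentile(c[:,1],[1,99]).round(4),c[:,2].max())
c=Q[abs(Q[:,2]-.055)<.006]; print(cv2.minAreaRect(c[:,:2].astype(np.float32)*1000))
E
```

```text
15.45 [0.4435 0.2749 0.2204] [-1.7993e+02 -7.0000e-02 -1.7988e+02] [-0.3 -0.6  0.1] 0.0528 [  53.3    5.9  -17.8   -0.   -66.4 -143.2]
0.1 125 [0.4422 0.2763 0.1161] ((446.412109375, 276.25958251953125), 5.920708179473877) [0.2705 0.2821] 0.12989434461773847
0.14 191 [0.4422 0.2762 0.1558] ((446.4653015136719, 276.177734375), 5.968083381652832) [0.2704 0.282 ] 0.16996611385693935
0.17 171 [0.4421 0.2761 0.1805] ((446.4472961425781, 276.1911315917969), 5.961606979370117) [0.2706 0.2819] 0.18998923544978807
0.195 305 [0.4459 0.2762 0.1983] ((446.64910888671875, 276.0428771972656), 6.119472026824951) [0.2705 0.2818] 0.20038368552819694
((446.7634582519531, 276.43865966796875), (70.20893859863281, 70.21560668945312), 72.349853515625)
```

View pics/w6.png

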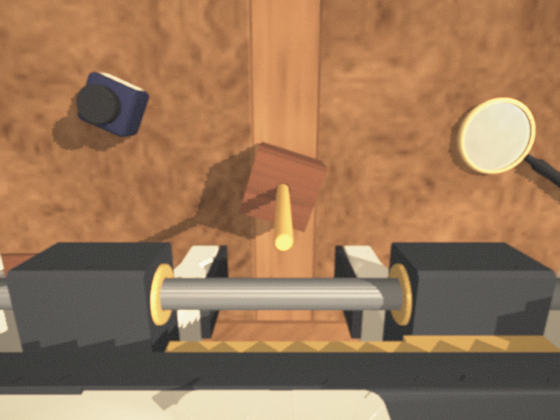

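The stem top is at (284,243) in the wrist view, which puts the stem upright at (0.4466,0.2761).

>>> play_rows(deltas=[[0.0038,0.0015,0,0,0,0],[0,0,-0.02,0,0,0],[0,0,-0.025,0,0,0],[0,0,-0.025,0,0,0],[0,0,-0.018,0,0,0],[0,0,-0.008,0,0,0],[0,0,0,0,0,0],[0,0,0,0,0,0]])

```text
clock: 16.3
tool_pos: [0.4478, 0.2762, 0.1452]
orientation: [180.0, 0.0, -180.0]
force: [-0.3, 0.5, 1.2]
opening: 0.0523
gripper_force: 0.0
```

>>> play_rows(deltas=[[0,0,0,0,0,0],[0,0,0,0,0,0],[0,0,0,0,0,0],[0,0,0,0,0,0],[0,0,0,0,0,0],[0,0,0,0,0,0],[0,0,0,0,0,0],[0,0,0,0,0,0],[0,0,0,0,0,0]], gripper=-1)

```text
clock: 17.2
tool_pos: [0.4472, 0.2762, 0.1447]
orientation: [180.0, 0.0, -179.9]
force: [0.1, -0.1, 0.9]
opening: 0.0115
gripper_force: 30.0
```

Gripped at 30 N, so tip z = reported z − 0.1347 (final reading should be about 0.163). Lifting straight up.

>>> play_rows(deltas=[[0,0,0.01,0,0,0],[0,0,0.02,0,0,0],[0,0,0.03,0,0,0],[0,0,0.03,0,0,0],[0,0,0.03,0,0,0],[0,0,0.03,0,0,0],[0,0,0.025,0,0,0],[0,0,0.01,0,0,0],[0,0,0,0,0,0],[0,0,0,0,0,0]])

```text
clock: 18.2
tool_pos: [0.4467, 0.2759, 0.2916]
orientation: [-180.0, -0.1, -180.0]
force: [-0.4, -0.2, -1.7]
opening: 0.0111
gripper_force: 30.0
```

```bash
cat > stem.py <<'E'
from h import *
from plant import *
o=st(); t=o["tool_pos"]
m=camera_model("wrist"); p,d=snapshot("wrist"); cv2.imwrite("pics/stem.png",p)
Q=cloud("",d,m).reshape(-1,3); Q=Q[d.ravel()>0]; Q=Q[np.hypot(Q[:,0]-t[0],Q[:,1]-t[1])<.025]
tip=t[2]-.1347; zs=np.arange(max(tip,.135 if abs(t[0]-.6)<.03 else 0)+.002,t[2]-.01,.01); R=[]
for z in zs:
    c=Q[(Q[:,2]>z)&(Q[:,2]<z+.01)]
    if len(c)>15:
        R.append([z+.005,c[:,0].min()+.006,np.percentile(c[:,1],[2,98]).mean(),np.ptp(c[:,1])])
R=np.array(R); print(R.round(4)); G=R[(R[:,0]>tip+.01)&(R[:,3]<.0135)]
for i in(1,2): k=np.polyfit(G[:,0],G[:,i],1); print("xy"[i-1],"tilt deg",np.degrees(k[0]).round(2),"at tip",np.polyval(k,tip).round(4),"rel tcp",(np.polyval(k,tip)-t[i-1]).round(4))
print("tip z seen",Q[:,2].min(), "pred",tip)
E
python3 stem.py
```

```text
18.2 [0.4467 0.2759 0.2916] [-1.7996e+02 -7.0000e-02 -1.7996e+02] [-0.4 -0.2 -1.7] 0.0111 [  53.1    3.9  -10.7   -0.   -75.5 -143. ]
[[0.1639 0.4462 0.2764 0.0105]
 [0.1739 0.4461 0.2759 0.0112]
 [0.1839 0.4462 0.2757 0.0109]
 [0.1939 0.4462 0.2759 0.0112]
 [0.2039 0.4462 0.276  0.0117]
 [0.2139 0.4462 0.276  0.0113]
 [0.2239 0.4462 0.2759 0.0114]
 [0.2339 0.4461 0.276  0.0118]
 [0.2439 0.4461 0.276  0.0114]
 [0.2539 0.4461 0.2759 0.0114]
 [0.2639 0.446  0.276  0.0117]
 [0.2739 0.4458 0.2759 0.0115]
 [0.2839 0.4462 0.276  0.0118]]
x tilt deg -0.11 at tip 0.4462 rel tcp -0.0004
y tilt deg 0.05 at tip 0.2758 rel tcp -0.0001
tip z seen 0.007610428558665838 pred 0.15693875348971165
```

The stem hangs vertical on the TCP axis (tilt about 0.1°). Carrying it to the stand.

>>> play_rows(deltas=[[0.007,-0.013,0,0,0,0],[0.0145,-0.027,0,0,0,0],[0.0145,-0.027,0,0,0,0],[0.0145,-0.027,0,0,0,0],[0.0145,-0.027,0,0,0,0],[0.0145,-0.027,0,0,0,0],[0.0145,-0.027,0,0,0,0],[0.0145,-0.027,0,0,0,0],[0.0145,-0.027,0,0,0,0],[0.0145,-0.027,0,0,0,0]])

```text
clock: 19.25
tool_pos: [0.5573, 0.0697, 0.2917]
orientation: [-180.0, -0.1, -180.0]
force: [0.3, -0.1, -1.2]
opening: 0.0112
gripper_force: 30.0
```

>>> play_rows(deltas=[[0.0145,-0.027,0,0,0,0],[0.0145,-0.027,0,0,0,0],[0.0145,-0.027,0,0,0,0],[0.012,-0.018,0,0,0,0],[0,0,0,0,0,0],[0,0,0,0,0,0],[0,0,0,0,0,0]])

```text
clock: 19.95
tool_pos: [0.6013, -0.0075, 0.2924]
orientation: [180.0, -0.0, -179.9]
force: [-0.0, -0.8, -0.6]
opening: 0.0114
gripper_force: 30.0
```

```bash
python3 stem.py; python3 plate.py
```

```text
19.95 [ 0.6013 -0.0075  0.2924] [ 1.8000e+02 -3.0000e-02 -1.7993e+02] [-0.  -0.8 -0.6] 0.0114 [  17.9   11.4   -1.8   -0.   -76.9 -107.8]
[[ 0.1647  0.601  -0.0074  0.0114]
 [ 0.1747  0.6008 -0.0071  0.0111]
 [ 0.1847  0.6009 -0.0074  0.0109]
 [ 0.1947  0.6008 -0.0073  0.0112]
 [ 0.2047  0.6007 -0.0073  0.0118]
 [ 0.2147  0.6008 -0.0073  0.0113]
 [ 0.2247  0.6008 -0.0074  0.0109]
 [ 0.2347  0.6009 -0.0073  0.0119]
 [ 0.2447  0.6009 -0.0074  0.0114]
 [ 0.2547  0.6008 -0.0074  0.0118]
 [ 0.2647  0.6008 -0.0072  0.0117]
 [ 0.2747  0.6008 -0.0074  0.0115]
 [ 0.2847  0.6007 -0.0074  0.0118]]
x tilt deg -0.04 at tip 0.6008 rel tcp -0.0005
y tilt deg -0.08 at tip -0.0072 rel tcp 0.0002
tip z seen 0.05191209426961929 pred 0.15772011203806952
20.0 [ 0.6013 -0.0073  0.2926] [ 1.7999e+02 -1.0000e-02 -1.7991e+02] [-0.1 -0.8 -1. ] 0.0112 [  17.9   11.4   -1.8   -0.   -76.9 -107.8]
tilt deg,z [-0.01252933  0.07184614] 0.10096070217897196 2778
collar [ 0.59787346 -0.00786407  0.1285174 ] ((601.0791625976562, -7.933218002319336), 12.95245361328125)
shelf [[0.5456, -0.0628, 0.0967], [0.588, -0.0009, 0.0989], [0.6563, 0.0477, 0.1011]]
```

The stem is 0.6 mm off the collar axis in y. I'll correct that and descend slowly.

>>> play_rows(deltas=[[0.0002,-0.0009,0,0,0,0],[0,0,-0.01,0,0,0],[0,0,-0.01,0,0,0],[0,0,-0.01,0,0,0],[0,0,-0.005,0,0,0],[0,0,-0.005,0,0,0],[0,0,0,0,0,0]])

```text
clock: 20.75
tool_pos: [0.6015, -0.0086, 0.2599]
orientation: [-180.0, -0.1, -180.0]
force: [-0.5, 0.0, -1.4]
opening: 0.011
gripper_force: 30.0
```

>>> play_rows(deltas=[[0,0,-0.005,0,0,0],[0,0,-0.005,0,0,0],[0,0,-0.005,0,0,0],[0,0,0,0,0,0]])

```text
clock: 21.15
tool_pos: [0.6014, -0.0086, 0.2479]
orientation: [-180.0, -0.1, -180.0]
force: [0.7, -0.1, -0.6]
opening: 0.0108
gripper_force: 30.0
```

The stem is in the bore with no contact force. Continuing to just above the bushing.

>>> play_rows(deltas=[[0,0,-0.0075,0,0,0],[0,0,-0.01,0,0,0],[0,0,-0.01,0,0,0],[0,0,-0.01,0,0,0],[0,0,-0.01,0,0,0],[0,0,-0.0075,0,0,0],[0,0,0,0,0,0]])

```text
clock: 21.85
tool_pos: [0.6012, -0.0086, 0.2034]
orientation: [-180.0, -0.1, -180.0]
force: [0.2, 0.0, -1.9]
opening: 0.0113
gripper_force: 30.0
```

>>> play_rows(deltas=[[0,0,-0.004,0,0,0],[0,0,-0.004,0,0,0],[0,0,-0.004,0,0,0],[0,0,-0.004,0,0,0],[0,0,0,0,0,0]])

```text
clock: 22.35
tool_pos: [0.6015, -0.0086, 0.1913]
orientation: [-180.0, -0.0, -180.0]
force: [-0.2, 0.3, -1.0]
opening: 0.0115
gripper_force: 30.0
```

>>> play_rows(deltas=[[0,0,-0.004,0,0,0],[0,0,-0.004,0,0,0],[0,0,-0.004,0,0,0],[0,0,0,0,0,0]])

```text
clock: 22.75
tool_pos: [0.6014, -0.0086, 0.1816]
orientation: [-180.0, -0.1, -180.0]
force: [-0.9, 0.3, -1.3]
opening: 0.0116
gripper_force: 30.0
```

>>> play_rows(deltas=[[0,0,-0.006,0,0,0],[0,0,-0.006,0,0,0],[0,0,-0.006,0,0,0],[0,0,-0.0035,0,0,0],[0,0,0,0,0,0],[0,0,0,0,0,0]])

```text
clock: 23.35
tool_pos: [0.6018, -0.0085, 0.1651]
orientation: [-180.0, 0.0, -179.9]
force: [0.5, -0.2, -0.9]
opening: 0.0117
gripper_force: 30.0
```

```bash
python3 - <<'E'
from h import *
o=st(); s,ds=snapshot("scene"); m=camera_model("wrist"); p,d=snapshot("wrist")
out=np.zeros((420,800,3),np.uint8); out[:,:400]=cv2.resize(p,(400,420)); out[:,400:]=cv2.resize(s[140:245,190:290],(400,420),interpolation=cv2.INTER_CUBIC)
cv2.imwrite("pics/end.png",out)
E
python3 plate.py
```

```text
23.35 [ 0.6018 -0.0085  0.1651] [-179.99    0.   -179.94] [ 0.5 -0.2 -0.9] 0.0117 [  17.8   15.8  -12.8    0.   -61.4 -107.7]
23.45 [ 0.6019 -0.0085  0.1653] [ 1.8000e+02  2.0000e-02 -1.7994e+02] [-0.2 -0.3 -1.9] 0.0117 [  17.8   15.8  -12.8    0.   -61.4 -107.7]
tilt deg,z [-0.00116983  0.12930262] 0.10094705655034747 5375
collar [ 0.59746505 -0.00782104  0.12864159] ((600.9873657226562, -7.614222526550293), 12.977046012878418)
shelf [[0.5455, -0.0631, 0.0969], [0.5622, -0.0034, 0.0989], [0.6212, 0.0471, 0.1008]]
```

View pics/end.png

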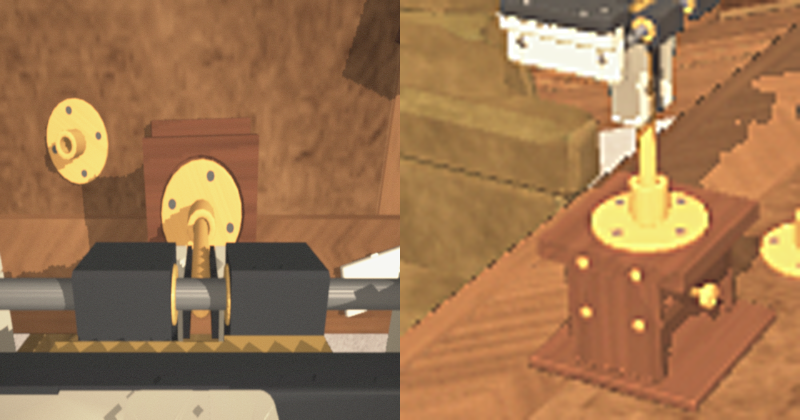

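The plate is flat and the stem runs upright through the collar. The tip is at about 30 mm, so I'll trim 2.3 mm down and hand in.

>>> play_rows(deltas=[[-0.0004,0,-0.003,0,0,0],[0,0,0,0,0,0],[0,0,0,0,0,0],[0,0,0,0,0,0]])

```text
clock: 23.9
tool_pos: [0.6015, -0.0085, 0.1627]
orientation: [-180.0, 0.0, -179.9]
force: [-0.1, 0.6, -2.4]
opening: 0.0111
gripper_force: 30.0
```

```bash
python3 - <<'E'
from h import *
st(); print(close_job())
E
```

```text
23.9 [ 0.6015 -0.0085  0.1627] [-180.      0.   -179.94] [-0.1  0.6 -2.4] 0.0111 [  17.8   15.8  -13.1    0.   -61.1 -107.7]
the job is handed in; nothing more can be done
None
```

Job handed in at 23.9 s: the collar plate lies flat in the recess after a press of about 15 N, and the stem is held upright through the collar and bushing with its tip about 28 mm above the desk (worked out from the arm's height, as the tip is hidden), clear of the base; `close_job()` returned no verdict.

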